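Prop the brush-drying box half open on its stay

ROBOT

A 7-joint arm with a two-finger parallel gripper is mounted at the origin on the work surface. World frame = base frame: x ahead of the robot, y to its left, z up, the work surface at z = 0. Lengths are in m, angles in rad, forces in N, time in s.
With the tool pointing down it reaches from about 0.425 to 0.925 m from the base axis. Payload 6.8 kg.
Tool frame: the origin (TCP) lies on the front face of the gripper's body, between the roots of the fingers; the fingertips stand 73 mm ahead of it and the grasp point (between the pads) lies 54 mm ahead of it; z points along the fingers, y is the direction in which the jaws open and shut (so a half turn about z gives the same grasp; the last joint's range is limited). The gripper opens to 85 mm and grips with 20 to 120 N. Pads are 22 mm wide; open, the fingers measure 114 mm over their backs; the gripper's body (76 mm by 85 mm) begins 54 mm behind the grasp point. The pads swing forward as they close: fully open they stand 13 mm farther back than shut.
Start: joints at [1.045, 0.477, 0.022, 1.555, -0.011, 1.109, -0.083], TCP at [0.274, -0.617, 0.304] pointing down, gripper open.
Joint ranges: [-2.96, 2.96], [-0.34, 2.1], [-1.41, 1.46], [0.24, 2.44], [-1.37, 4.51], [0.17, 1.92], [-2.96, 2.96]. Speed limits (rad/s): [2.39, 2.39, 3.14, 3.14, 3.14, 3.14, 3.14].

INTERFACE

Orientations are given as a rotation vector (axis times angle).
In Python, from bench import * gives the robot as it stands.
- The arm moves only by the tool jog_arm, never from a script. Its argument "plan" is a list of rows, each a list of 2 entries, a list of its own where there are three numbers: the shift along the world's x, y, z in cm, then the turn about the world's z in rad. In form: [[[tx, ty, tz], twist], ...]. A call has 1 to 12 rows; each row shifts and turns the commanded pose from where the row before left it; what a row does not reach is not made up. A row lasts 1/10 s, in which the tool goes at most 50 mm and 8.59 degrees, less where a joint would pass 70% of its speed; a pose out of reach is approached as far as the arm can. A call is refused whole if a number of a shift passes 5 or a number of a turn 0.15, either way. A call with a gripper value outside its range is refused whole. "hand" is the finger opening in cm, from 0 to 8.54, set as the call begins (left out, the last holds). The fingers move at their own pace and stop on an object; "grip_force" is the grip in N (left out, the last holds). Time passes only in rows, so rows that do not move let the fingers close. It gives the time, the measured TCP pose, the force and the opening at its end, in the units of the state.
- get_obs(): the state, without advancing time (a new reading comes with each control period).
- grab_frame(name): name is "scene" or "top"; returns the picture (384x512x3 uint8, red, green, blue); there is no depth.
- get_calibration(name): a dict with "intrinsics" (3x3 intrinsics, pixels), "k1" (the pictures are not rectified: a ray, as slopes to the right and down, at radius r is drawn at 1 + k1 r^2 times it, then the intrinsics apply), "xyz" and "orientation" of the camera in the world. Camera axes: x right, y down, z forward; pixel columns grow to the right and rows downward; lengths in m; the calibration is good to about 2 mm. A picture is of the moment at which its call begins. get_calibration takes no time and is no camera call.
- hand_in(): hands the job in, once; it reports no verdict.
The state is a dict: "clock": time; "joints": joint angles; "qvel": joint speeds; "tau": joint torques, N m; "tcp_pos": TCP position; "orientation": TCP orientation; "contact_force": force on the tool from outside, world axes, zero at the start; "moment": the same for the moment, N m; "grip_width": finger opening in m.
Only numpy, scipy, OpenCV 4.12 (cv2) and the standard library are available. Lean on these libraries where they do the work, as an engineer would, in place of code of your own. Each camera call takes 0.05 s, during which the arm holds its last target. There are 200 camera calls.

TASK

The glued brushes in the drying box need air: swing the lid right back until it rests open by itself, flip the stay inside the box fully up, then lower the lid gently onto the stay's tip so that it stays propped half open. Do not let the lid drop, and leave the brushes, jar, tape and tin on the table where they are.

Things in the scene. Friction and masses are not known exactly. Their poses are not given: they have to be found in the camera images.
- drybox: The glue-drying box: an open blue metal box fixed to the table, 190 (its own x) x 270 (own y) x 80 mm high, walls 6 mm. Origin: centre of its underside; z up. Its +x long side carries the lid's hinge, the lid's handle overhangs its -x long side. The half at own y below -10 mm (beyond a 56 mm high divider) is full of drying silver-and-black brushes; the half at own y above -7 mm holds only the stay, with at least 50 mm of free room either side of the stay's yellow grip.
- lid_hinge (a point): Point on the lid's hinge axis, half-way along it: 95 mm along the box's own +x, 85 mm above the table. The axis is the box's own y.
- lid (a joint): Angle of the lid, rad: 0 shut, growing as it opens (the handle goes up and over towards the box's own +x), stop at 1.85 (leaning 0.28 past upright), where it rests by itself. The hinge is nearly free: let go below 1.57 the lid falls shut. Resting on the fully raised stay it reads about 0.87.
- lid_handle (a point): Centre of the lid's handle: a black round bar, 18 mm diameter, 44 mm long along the box's own y, held by a 20 mm wide neck at its middle, its centre 235 mm from the hinge axis and 38 mm beyond the lid's free edge. Level with the hinge axis when the lid is shut. The lid is a whitish silver plate 197 x 274 x 10 mm with a yellow patch on top, 0.25 to 0.5 kg. Gripped by the bar's two end faces (44 mm apart), it can swivel between the fingers.
- stay_pivot (a point): Point on the stay's pivot axis (the box's own y), in the middle of the stay's thickness: 65 mm along the box's own -x, 60 mm along its own +y, 60 mm above the table, between two dark posts 68 mm high.
- stay (a joint): Angle of the stay, rad: 0 folded (its free end points to the hinge side, 0.2 rad below level), growing as its free end is lifted; its elevation above level is this value minus 0.2. It starts between 0 and 0.2, under the lid. Fully up is the stop at 1.35: the stay then still leans to the hinge side at 66 degrees from level. The pivot is stiff (0.07 N m) and stays where it is left.
- stay_grip (a point): Centre of the stay's grip: a round yellow disc, 26 mm diameter, 24 mm thick along the box's own y, 85 mm from the pivot axis. The stay is a steel bar 12 x 12 mm, 140 mm long from pivot to its black cross-tip (14 mm diameter, 30 mm long) that bears on the underside of the lid. Gripped by the disc's two flat faces it can swivel between the fingers.
- brush_a_mid (a point): Centre of a small loose brush, silver tube and black head, 155 mm long, 24 mm thick, lying near the handle side of the box. Bystander.
- brush_b_mid (a point): The same, lying near the hinge side of the box. Bystander.
- jar_mid (a point): Centre of an amber glue jar, 60 mm diameter, 80 mm high, standing on the left of the table. Bystander.
- tape_mid (a point): Centre of a yellow roll of tape lying flat, 90 mm diameter, 22 mm high, near the box's own +y end. Bystander.
- dust_brush_mid (a point): Middle of a wide dusting brush with a silver handle, 165 mm long, lying on the right of the table. Bystander.
- tin_mid (a point): Centre of an empty steel tin, 76 mm diameter, 100 mm high, on the right of the table. Bystander.

How it is judged:
By the outcome, as a careful person would: the job done as asked, in the order asked, and still so for the second after the job is handed in, with the robot touching nothing.
It also fails if it takes over 72 s, if anything falls off the work surface, if the arm or the gripper's body presses on something with over 40 N, if the wrist force passes 120 N, or if a joint passes its speed limit or range.

## Working session

There is one attempt and no reset: what is moved stays moved. The work goes in short steps, Python scripts to look and compute and a tool call to move; the robot and the scene stay as the last step left them, time stands still between calls to the robot, and variables do not carry over. Pictures are saved under pics/ and viewed, about 8 in all and at most 12, crops included, and the job is handed in when it is done.

Besides the shell and the picture viewer there is one more tool, called after ">>>" in YAML: its name, and indented under it one key for each argument. jog_arm: Moves the arm, as the interface text tells. Its arguments: {"type":"object","properties":{"plan":{"type":"array","items":{"type":"array"}},"hand":{"type":"number"},"grip_force":{"type":"number"}},"required":["plan"]}

```bash
mkdir -p pics; ls
python3 - <<'E'
from bench import *
import cv2,numpy as np
o=get_obs();print(o)
for n in("scene","top"):
    im=grab_frame(n);cv2.imwrite(f"pics/{n}0.png",im[:,:,::-1]);c=get_calibration(n);print(n,c)
a=cv2.imread("pics/scene0.png");b=cv2.imread("pics/top0.png")
cv2.imwrite("pics/both0.png",cv2.resize(np.hstack([a,b]),(800,300)))
E
```

```text
pics
{'clock': 0.0, 'joints': array([ 1.0449088 ,  0.47783091,  0.02235163,  1.55647536, -0.01148466,
        1.10926936, -0.08304978]), 'qvel': array([ 0.00271345, -0.00084755, -0.00156622,  0.00108733,  0.00261511,
        0.0001307 ,  0.00048278]), 'tau': array([ 5.25352916e-04, -5.96457803e+01,  1.60801381e+00, -2.81189185e+01,
        1.22925412e-02,  9.53998620e-03, -3.41737825e-05]), 'tcp_pos': array([ 0.27367168, -0.61652614,  0.30289507]), 'orientation': array([-3.07153887e+00, -6.51232799e-01,  8.44528533e-04]), 'contact_force': array([-0.21659707, -0.40150533,  0.10732088]), 'moment': array([ 0.00483934,  0.010073  , -0.02373077]), 'grip_width': 0.08554493199878127}
scene {'intrinsics': array([[388.66875871,   0.        , 258.09189228],
       [  0.        , 388.66875871, 191.38481163],
       [  0.        ,   0.        ,   1.        ]]), 'k1': 0.02584581749834984, 'xyz': array([ 1.11545875, -0.37106139,  1.00585885]), 'orientation': array([-2.30649386, -1.15005857,  0.37522572])}
top {'intrinsics': array([[432.33943332,   0.        , 253.06230547],
       [  0.        , 432.33943332, 194.40490892],
       [  0.        ,   0.        ,   1.        ]]), 'k1': -0.07743970392469661, 'xyz': array([ 0.43509378, -0.00251671,  1.38786161]), 'orientation': array([-2.16184937,  2.14764641, -0.11873856])}
```

View pics/scene0.png

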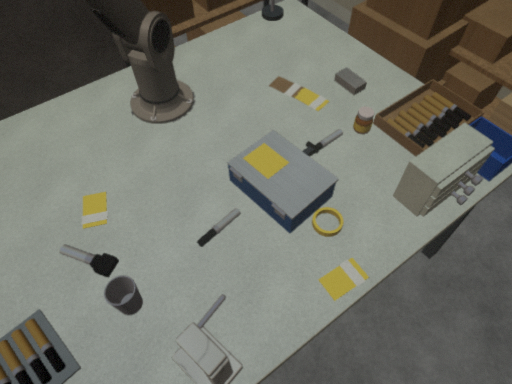

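View pics/top0.png

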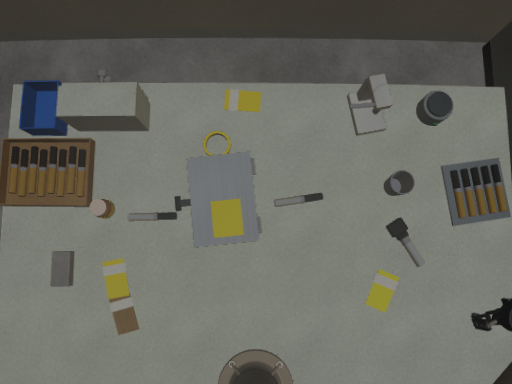

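Scene view: box with the lid shut at about (282,178), jar (363,121), tape (327,221). Top view: lid corners about (188,157), (250,152), (257,242), (193,247); handle at about (181,203) pointing to world +y, so the hinge is on the -y side. I'll measure from the top view next.

```bash
cat > h.py <<'E'
import cv2,numpy as np
from bench import *
from scipy.spatial.transform import Rotation as R
def rays(n,px):
    c=get_calibration(n);K=c["intrinsics"];d=(np.atleast_2d(px)-K[:2,2])/K[0,0]
    u=d.copy()
    for _ in range(20): u=d/(1+c["k1"]*(u**2).sum(1,keepdims=True))
    return c["xyz"],np.c_[u,np.ones(len(u))]@R.from_rotvec(c["orientation"]).as_matrix().T
def plane(n,px,z):
    o,d=rays(n,px);return o+d*((z-o[2])/d[:,2])[:,None]
def proj(n,P):
    c=get_calibration(n);K=c["intrinsics"];q=(np.atleast_2d(P)-c["xyz"])@R.from_rotvec(c["orientation"]).as_matrix()
    u=q[:,:2]/q[:,2:];u=u*(1+c["k1"]*(u**2).sum(1,keepdims=True));return u*K[0,0]+K[:2,2]
E
python3 - <<'E'
from h import *
im=cv2.imread("pics/top0.png");hsv=cv2.cvtColor(im,cv2.COLOR_BGR2HSV)
print(hsv[180,210],hsv[205,240],hsv[215,228],hsv[260,220],hsv[203,180],hsv[203,187])
x0,x1,y0,y1=165,275,130,270
crop=im[y0:y1,x0:x1]
cv2.imwrite("pics/crop1.png",cv2.resize(crop,None,fx=4,fy=4,interpolation=cv2.INTER_CUBIC))
gray=cv2.cvtColor(im,cv2.COLOR_BGR2GRAY)
dark=(hsv[...,2]<70).astype(np.uint8)
dark[:, :165]=0;dark[:,200:]=0;dark[:185]=0;dark[220:]=0
n,l,s,c=cv2.connectedComponentsWithStats(dark);print(s,c)
# lid hue stats
sat=hsv[...,1];print(sat[200,183:262],hsv[200,183:262,0])
E
```

```text
[100  13 120] [ 27 115 135] [ 28 170 144] [ 37  18 127] [60  5 55] [90 13 61]
[[     0      0    512    384 196411]
 [   175    196     15     15    127]
 [   165    213     12      6     70]] [[255.57886269 191.4841684 ]
 [180.47244094 202.75590551]
 [170.34285714 215.5       ]]
[  9   9   9  12  12   8   8   9  13  11  13  13  13  13  11   9  11  13
  11  13  11  11  11  11  11  11  11   7   4   2   4   4   7   9   9  28
  58  77 104 104 120 143 152 170 168 168 167 166 168 165 166 168 168 167
 166 169 156  70  11  11  11  11   9   9  11  13   9  11  11   9   9   4
  18  20  20  18  20  20  20] [ 90  90  90  80  80  90  90 100 110 102 105 105 105 105 102 105 102 105
 108 105 102 108 102 108 102 102 108 100  60  60  60  60  40  45  38  32
  29  28  28  28  28  28  27  27  27  27  27  27  27  27  27  27  27  27
  27  27  27  27 114 102  96 102 105 105 102 105 105 102 102  98 105  60
  40  39  39  37  39  39  39]
```

View pics/crop1.png

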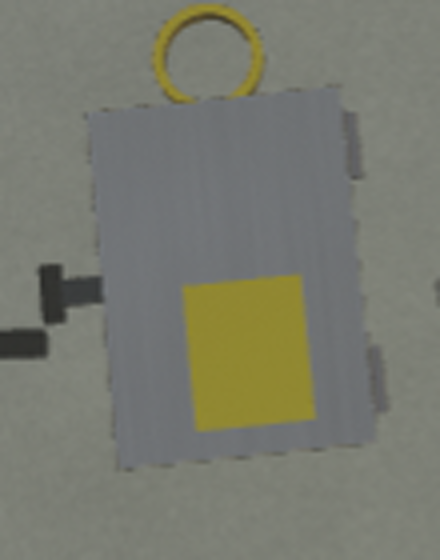

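The crop shows lid corners at (90,113), (340,85), (373,443) and (118,468), and the bar centre at (52,294), all in 4x crop pixels.

Run:
```python
from h import *
f=lambda p:np.array(p)/4+[165-.375,130-.375]
C=plane("top",f([(90,113),(340,85),(373,443),(118,468)]),.090)
print(C, [np.linalg.norm(C[i]-C[i-1]) for i in range(4)])
ey=((C[0]-C[3])+(C[1]-C[2]))[:2];ex=((C[1]-C[0])+(C[2]-C[3]))[:2]
a=np.arctan2(ey[1],ey[0]);b=np.arctan2(ex[1],ex[0])+np.pi/2;print(a,b)
H=plane("top",f([(52,294)]),.087)[0];print("handle",H)
cen=C.mean(0)
# yaw of own y
a=(a+b)/2;Y=np.array([np.cos(a),np.sin(a)]);X=np.array([Y[1],-Y[0]])
# lid spans hinge-197..hinge => centre at 98.5 from hinge
hinge1=cen[:2]+X*.0985;hinge2=H[:2]+X*.235
print("hinge",hinge1,hinge2)
h=(hinge1+hinge2)/2
for t in (0,.87,1.85): print(t,np.r_[h-X*.235*np.cos(t),.085+.235*np.sin(t)])
p=h-X*.160+Y*.06
for e in (-.2,0,1.15): print(e,np.r_[p+X*.085*np.cos(e),.06+.085*np.sin(e)],np.r_[p+X*.14*np.cos(e),.06+.14*np.sin(e)])
print("X",X,"Y",Y,"pivot",p)
R0=R.from_rotvec(get_obs()["orientation"]).as_matrix();print("jaw angle",np.arctan2(R0[1,1],R0[0,1]))
```

```text
[[ 0.70331478  0.21411448  0.09      ]
 [ 0.72595204  0.0225679   0.09      ]
 [ 0.45342486 -0.00429853  0.09      ]
 [ 0.43325534  0.1862866   0.09      ]] [np.float64(0.2714893920774982), np.float64(0.19287959738960495), np.float64(0.2738482594964179), np.float64(0.1916494290498723)]
0.10046353880968253 0.11155594340954966
handle [0.56400509 0.23994004 0.087     ]
hinge [0.58940917 0.00672057] [0.58887074 0.00625928]
0 [0.5642743  0.24017069 0.085     ]
0.87 [0.57310592 0.15717348 0.2646173 ]
1.85 [ 0.59599269 -0.05791022  0.31089967]
-0.2 [0.640688   0.0891024  0.04311311] [0.64639162 0.03550134 0.03218629]
0 [0.64086728 0.08741757 0.06      ] [0.6466869  0.03272633 0.06      ]
1.15 [0.63554724 0.13741388 0.13758493] [0.63792448 0.1150732  0.18778695]
X [ 0.1058113  -0.99438623] Y [0.99438623 0.1058113 ] pivot [0.63187332 0.1719404 ]
jaw angle -1.1529767267136681
```

>>> jog_arm:
  plan:
    - [[2.3, 4.3, 0], 0.063]
    - [[2.3, 4.3, 0], 0.063]
    - [[2.3, 4.3, 0], 0.063]
    - [[2.3, 4.3, 0], 0.063]
    - [[2.3, 4.3, 0], 0.063]
    - [[2.3, 4.3, 0], 0.063]
    - [[2.3, 4.3, 0], 0.063]
    - [[2.3, 4.3, 0], 0.063]
    - [[2.3, 4.3, 0], 0.063]
    - [[2.3, 4.3, 0], 0.063]
  hand: 7
  grip_force: 30

```text
clock: 1.1
tcp_pos: [0.5042, -0.1851, 0.3038]
orientation: [-2.718, -1.575, 0.0]
contact_force: [1.3, 0.1, -0.2]
grip_width: 0.07
```

>>> jog_arm:
  plan:
    - [[0.6, 4.3, 0], 0.063]
    - [[0.6, 4.3, 0], 0.063]
    - [[0.6, 4.3, 0], 0.063]
    - [[0.6, 4.3, 0], 0.063]
    - [[0.6, 4.3, 0], 0.063]
    - [[0.6, 4.3, -1], 0.063]
    - [[0.6, 4.3, -1], 0.063]
    - [[0.6, 4.3, -2], 0.063]
    - [[0.6, 4.3, -2], 0.063]
    - [[0.6, 4.3, -2], 0.063]
    - [[0, 0, 0], 0]
    - [[0, 0, 0], 0]

```text
clock: 2.3
tcp_pos: [0.5631, 0.244, 0.2227]
orientation: [-2.096, -2.338, 0.003]
contact_force: [0.1, -0.3, -0.5]
grip_width: 0.0697
```

```bash
cat >> h.py <<'E'
def st():
    o=get_obs();M=R.from_rotvec(o["orientation"]).as_matrix()
    print("t",round(o["clock"],2),"tcp",o["tcp_pos"].round(4),"grasp",(o["tcp_pos"]+.054*M[:,2]).round(4),"yaw",round(float(np.arctan2(M[1,1],M[0,1])),3),"zdown",M[:,2].round(3),"F",o["contact_force"].round(1),"w",round(o["grip_width"],4))
    return o
E
python3 -c "
from h import *
print(st()['joints'])"
```

```text
t 2.3 tcp [0.5631 0.244  0.2227] grasp [0.5629 0.244  0.1687] yaw 0.109 zdown [-0.002 -0.    -1.   ] F [ 0.1 -0.3 -0.5] w 0.0697
[-0.10356639  0.5216404  -0.54796185  1.75205412  0.3210373   0.9605732
 -0.67000422]
```

>>> jog_arm:
  plan:
    - [[0.1, -0.4, -2], 0]
    - [[0, 0, -2], 0]
    - [[0, 0, -2], 0]
    - [[0, 0, -1.2], 0]
    - [[0, 0, -1.2], 0]
    - [[0, 0, 0], 0]
    - [[0, 0, 0], 0]

```text
clock: 3.0
tcp_pos: [0.5652, 0.239, 0.1404]
orientation: [2.1, 2.336, 0.001]
contact_force: [1.2, 0.4, 0.1]
grip_width: 0.0702
```

```bash
python3 -c "
from h import *
st()
a=grab_frame('scene')[100:250,200:400,::-1];b=grab_frame('top')[130:280,130:330,::-1]
cv2.imwrite('pics/c2.png',cv2.resize(np.hstack([a,b]),None,fx=2,fy=2,interpolation=cv2.INTER_CUBIC))"
```

```text
t 3.0 tcp [0.5652 0.239  0.1404] grasp [0.5652 0.239  0.0864] yaw 0.107 zdown [ 0.  0. -1.] F [1.2 0.4 0.1] w 0.0702
```

View pics/c2.png

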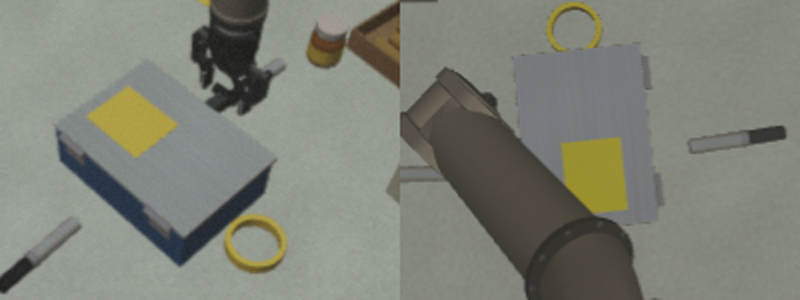

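Scene view: the open fingers straddle the handle neck at about (232,95) in the crop. Closing on the bar's ends now.

>>> jog_arm:
  plan:
    - [[0, 0, 0], 0]
    - [[0, 0, 0], 0]
    - [[0, 0, 0], 0]
    - [[0, 0, 0], 0]
    - [[0, 0, 0], 0]
    - [[0, 0, 0], 0]
  hand: 3
  grip_force: 40

```text
clock: 3.7
tcp_pos: [0.5653, 0.2393, 0.1407]
orientation: [2.099, 2.337, 0.002]
contact_force: [-1.5, -0.8, 5.6]
grip_width: 0.0433
```

Run:
```python
from h import *
o=st()
X=np.array([.1058,-.9944]);r=.235
ts=np.linspace(0,1.84,37)
P=np.c_[-(X[0])*r*np.cos(ts),-(X[1])*r*np.cos(ts),r*np.sin(ts)]*100
print((np.diff(P,axis=0)).round(2).tolist())
```

```text
t 3.7 tcp [0.5653 0.2393 0.1407] grasp [0.5653 0.2393 0.0867] yaw 0.107 zdown [ 0.001  0.    -1.   ] F [-1.5 -0.8  5.6] w 0.0433
[[0.0, -0.03, 1.2], [0.01, -0.09, 1.2], [0.02, -0.15, 1.19], [0.02, -0.21, 1.18], [0.03, -0.27, 1.17], [0.04, -0.33, 1.15], [0.04, -0.39, 1.14], [0.05, -0.45, 1.11], [0.05, -0.5, 1.09], [0.06, -0.56, 1.06], [0.06, -0.61, 1.03], [0.07, -0.66, 1.0], [0.08, -0.71, 0.96], [0.08, -0.76, 0.93], [0.09, -0.81, 0.89], [0.09, -0.85, 0.84], [0.09, -0.89, 0.8], [0.1, -0.93, 0.75], [0.1, -0.97, 0.7], [0.11, -1.0, 0.65], [0.11, -1.03, 0.6], [0.11, -1.06, 0.55], [0.12, -1.09, 0.49], [0.12, -1.11, 0.43], [0.12, -1.13, 0.38], [0.12, -1.15, 0.32], [0.12, -1.17, 0.26], [0.13, -1.18, 0.2], [0.13, -1.19, 0.14], [0.13, -1.19, 0.08], [0.13, -1.19, 0.01], [0.13, -1.19, -0.05], [0.13, -1.19, -0.11], [0.13, -1.18, -0.17], [0.12, -1.17, -0.23], [0.12, -1.16, -0.29]]
```

>>> jog_arm:
  plan:
    - [[0, 0, 1.2], 0]
    - [[0, -0.1, 1.2], 0]
    - [[0, -0.15, 1.2], 0]
    - [[0, -0.2, 1.2], 0]
    - [[0, -0.3, 1.2], 0]
    - [[0.1, -0.3, 1.15], 0]
    - [[0, -0.4, 1.15], 0]
    - [[0.1, -0.45, 1.1], 0]
    - [[0, -0.5, 1.1], 0]
    - [[0.1, -0.55, 1.05], 0]
    - [[0, -0.6, 1.0], 0]
    - [[0.1, -0.65, 1.0], 0]

```text
clock: 4.9
tcp_pos: [0.57, 0.1953, 0.2764]
orientation: [2.1, 2.334, 0.002]
contact_force: [7.6, -2.1, -7.9]
grip_width: 0.0431
```

Run:
```python
from h import *
o=st()
g=o["tcp_pos"]-[0,0,.054];h=np.array([.5891,.0065]);X=np.array([.1058,-.9944])
d=g[:2]-h;print("r,th",np.hypot(-(d@X),g[2]-.085),np.arctan2(g[2]-.085,-(d@X)),"along",d@[.9944,.1058])
```

```text
t 4.9 tcp [0.57   0.1953 0.2764] grasp [0.5701 0.1952 0.2224] yaw 0.105 zdown [ 0.002 -0.001 -1.   ] F [ 7.6 -2.1 -7.9] w 0.0431
r,th 0.2342815509197301 0.6268671163285916 along 0.000995742952772444
```

>>> jog_arm:
  plan:
    - [[0, -0.7, 0.95], 0]
    - [[0.1, -0.75, 0.9], 0]
    - [[0, -0.8, 0.9], 0]
    - [[0.1, -0.85, 0.85], 0]
    - [[0, -0.9, 0.8], 0]
    - [[0.1, -0.95, 0.75], 0]
    - [[0.1, -0.95, 0.7], 0]
    - [[0.1, -1.0, 0.65], 0]
    - [[0.1, -1.05, 0.6], 0]
    - [[0.1, -1.05, 0.55], 0]
    - [[0.1, -1.1, 0.5], 0]
    - [[0.1, -1.1, 0.45], 0]

```text
clock: 6.1
tcp_pos: [0.5818, 0.084, 0.3631]
orientation: [2.097, 2.33, 0.014]
contact_force: [21.9, 1.2, -11.3]
grip_width: 0.0428
```

```bash
cat >> h.py <<'E'
def ang():
    o=st();g=o["tcp_pos"]-[0,0,.054];h=np.array([.5891,.0065]);X=np.array([.1058,-.9944]);d=g[:2]-h
    print("r,th",np.hypot(-(d@X),g[2]-.085),np.arctan2(g[2]-.085,-(d@X)),"along",d@[.9944,.1058])
    return o
E
python3 -c "
from h import *
print(ang()['joints'])"
```

```text
t 6.1 tcp [0.5818 0.084  0.3631] grasp [0.5824 0.0841 0.3091] yaw 0.105 zdown [ 0.011  0.002 -1.   ] F [ 21.9   1.2 -11.3] w 0.0428
r,th 0.2372101703657737 1.236528476956395 along 0.0009788687175124216
[ 0.18884467  0.33062068 -0.55615062  1.67642637  0.18843463  1.1764358
 -0.30851144]
```

>>> jog_arm:
  plan:
    - [[0.3, -1.1, 0.35], 0]
    - [[0.3, -1.15, 0.3], 0]
    - [[0.15, -1.15, 0.25], 0]
    - [[0.1, -1.2, 0.2], 0]
    - [[0.15, -1.2, 0.15], 0]
    - [[0.1, -1.2, 0.05], 0]
    - [[0.15, -1.2, 0], 0]
    - [[0.1, -1.2, -0.05], 0]
    - [[0.15, -1.2, -0.1], 0]

```text
clock: 7.0
tcp_pos: [0.5942, -0.0196, 0.3756]
orientation: [2.096, 2.336, 0.01]
contact_force: [5.9, 2.3, 1.2]
grip_width: 0.0434
```

```bash
python3 -c "
from h import *
print(ang()['joints'])"
```

```text
t 7.0 tcp [ 0.5942 -0.0196  0.3756] grasp [ 0.5945 -0.0195  0.3216] yaw 0.108 zdown [ 0.006  0.003 -1.   ] F [5.9 2.3 1.2] w 0.0434
r,th 0.23805870000988347 1.6823066653672367 along 0.0023070830751027623
[ 0.33247292  0.32890561 -0.51558657  1.64332309  0.16935509  1.20791153
 -0.11113099]
```

>>> jog_arm:
  plan:
    - [[0.1, -1.0, -0.15], 0]
    - [[0.1, -1.0, -0.2], 0]
    - [[0.1, -0.8, -0.2], 0]
    - [[0.1, -0.6, -0.15], 0]
    - [[0, -0.3, -0.1], 0]
    - [[0, 0, 0], 0]
    - [[0, 0, 0], 0]

```text
clock: 7.7
tcp_pos: [0.5985, -0.0572, 0.3683]
orientation: [2.096, 2.334, 0.009]
contact_force: [5.8, -0.7, 7.5]
grip_width: 0.0429
```

```bash
python3 -c "
from h import *
ang()"
```

```text
t 7.7 tcp [ 0.5985 -0.0572  0.3683] grasp [ 0.5988 -0.0572  0.3143] yaw 0.107 zdown [ 0.007  0.001 -1.   ] F [ 5.8 -0.7  7.5] w 0.0429
r,th 0.2382052370511726 1.8443848950103274 along 0.002563522584838357
```

>>> jog_arm:
  plan:
    - [[0, -0.2, -0.1], 0]
    - [[0, 0, 0], 0]
    - [[0, 0, 0], 0]

```text
clock: 8.0
tcp_pos: [0.5986, -0.0592, 0.3678]
orientation: [2.096, 2.333, 0.009]
contact_force: [5.0, -0.3, 8.5]
grip_width: 0.0429
```

>>> jog_arm:
  plan:
    - [[0, 0, 0], 0]
    - [[0, 0, 0], 0]
    - [[0, 0, 0], 0]
    - [[0, 0, 0], 0]
    - [[0, 0, 1], 0]
    - [[0, 0, 2], 0]
    - [[0, 0, 3], 0]
    - [[0, 0, 0], 0]
  hand: 7

```text
clock: 8.8
tcp_pos: [0.5983, -0.0595, 0.4289]
orientation: [2.096, 2.333, 0.007]
contact_force: [1.0, -0.0, -1.0]
grip_width: 0.0698
```

```bash
python3 -c "
from h import *
st()
a=grab_frame('scene')[60:260,180:400,::-1];b=grab_frame('top')[100:300,130:350,::-1]
cv2.imwrite('pics/c3.png',cv2.resize(np.hstack([a,b]),(792,360),interpolation=cv2.INTER_CUBIC))"
```

```text
t 8.8 tcp [ 0.5983 -0.0595  0.4289] grasp [ 0.5987 -0.0595  0.3749] yaw 0.107 zdown [ 0.007 -0.    -1.   ] F [ 1. -0. -1.] w 0.0698
```

View pics/c3.png

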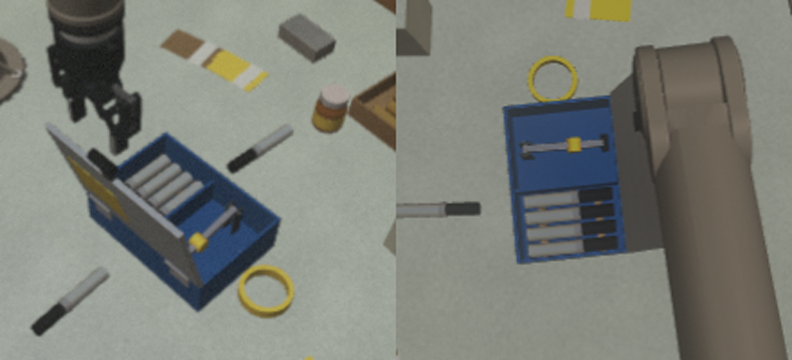

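The lid rests open by itself. The stay's yellow grip is at about (574,145) in the right half of the view. Next I locate it by mask.

Run:
```python
from h import *
im=np.ascontiguousarray(grab_frame("top")[:,:,::-1]);cv2.imwrite("pics/top3.png",im)
hsv=cv2.cvtColor(im,cv2.COLOR_BGR2HSV);m=cv2.inRange(hsv,(20,100,60),(35,255,255));m[:168]=0;m[200:]=0;m[:,:200]=0;m[:,250:]=0
n,l,s,c=cv2.connectedComponentsWithStats(m);print(s[1:],c[1:])
i=1+s[1:,4].argmax()
h=np.array([.5891,.0065]);X=np.array([.1058,-.9944]);Y=np.array([.9944,.1058]);p=h-.16*X+.06*Y
for z in (.043,.052,.06):
    P=plane("top",c[i],z+.006)[0];print(z,P,"own from pivot",(P[:2]-p)@X,(P[:2]-p)@Y)
st()
```

```text
[[225 176   8   9  53]] [[228.35849057 180.01886792]]
0.043 [0.64158924 0.08927205 0.049     ] own from pivot 0.08324883839739308 0.0009510829170221652
0.052 [0.64020115 0.08865503 0.058     ] own from pivot 0.08371553910444803 -0.0004945131388516335
0.06 [0.63896729 0.08810657 0.066     ] own from pivot 0.08413038417738578 -0.0017794874107394934
t 8.95 tcp [ 0.5967 -0.0599  0.4239] grasp [ 0.5967 -0.0599  0.3699] yaw 0.107 zdown [-0. -0. -1.] F [-0.4  1.2 -0.4] w 0.0698
```

>>> jog_arm:
  plan:
    - [[0.4, 2, 0], 0]
    - [[0.6, 3, 0], 0]
    - [[0.8, 3.5, 0], 0]
    - [[0.9, 3.5, 0], 0]
    - [[0.8, 2.8, 0], 0]
    - [[0.8, 0, -3], 0]
    - [[0, 0, -4], 0]
    - [[0, 0, -4], 0]
    - [[0, 0, -4], 0]
    - [[0, 0, -4], 0]
    - [[0, 0, -3], 0]
    - [[0, 0, 0], 0]
  hand: 5

```text
clock: 10.15
tcp_pos: [0.6366, 0.0869, 0.1982]
orientation: [-2.095, -2.333, 0.013]
contact_force: [-0.7, -0.7, 0.3]
grip_width: 0.0498
```

```bash
python3 -c "
from h import *
st()"
```

```text
t 10.15 tcp [0.6366 0.0869 0.1982] grasp [0.636  0.0868 0.1442] yaw 0.107 zdown [-0.011 -0.002 -1.   ] F [-0.7 -0.7  0.3] w 0.0498
```

>>> jog_arm:
  plan:
    - [[0.3, 0.15, -2], 0]
    - [[0, 0, -2], 0]
    - [[0, 0, -2], 0]
    - [[0, 0, 0], 0]
    - [[0, 0, 0], 0]
    - [[0, 0, 0], 0]

```text
clock: 10.75
tcp_pos: [0.6438, 0.0899, 0.1458]
orientation: [2.099, 2.336, 0.003]
contact_force: [0.7, 0.1, 0.3]
grip_width: 0.05
```

```bash
python3 -c "
from h import *
st()"
```

```text
t 10.75 tcp [0.6438 0.0899 0.1458] grasp [0.644  0.0899 0.0918] yaw 0.107 zdown [ 0.003  0.001 -1.   ] F [0.7 0.1 0.3] w 0.05
```

>>> jog_arm:
  plan:
    - [[-0.3, -0.1, -1], 0]
    - [[0, 0, -1.4], 0]
    - [[0, 0, -1.4], 0]
    - [[0, 0, 0], 0]
    - [[0, 0, 0], 0]

```text
clock: 11.25
tcp_pos: [0.6395, 0.0886, 0.105]
orientation: [-2.099, -2.336, 0.002]
contact_force: [0.6, -0.3, -0.8]
grip_width: 0.0502
```

>>> jog_arm:
  plan:
    - [[0, 0, 0], 0]
    - [[0, 0, 0], 0]
    - [[0, 0, 0], 0]
    - [[0, 0, 0], 0]
    - [[0, 0, 0], 0]
  hand: 1.5
  grip_force: 25

```text
clock: 11.75
tcp_pos: [0.6423, 0.0888, 0.1072]
orientation: [2.097, 2.335, 0.007]
contact_force: [6.4, -0.1, -2.7]
grip_width: 0.0233
```

Run:
```python
from h import *
o=st()
g=o["tcp_pos"][:2];h=np.array([.5891,.0065]);X=np.array([.1058,-.9944]);Y=np.array([.9944,.1058]);p=h-.16*X+.06*Y
print("from pivot",(g-p)@X,(g-p)@Y)
es=np.linspace(-.1,1.15,26)
P=100*.085*np.c_[X[0]*np.cos(es),X[1]*np.cos(es),np.sin(es)]
print(es.round(2).tolist());print(np.diff(P,axis=0).round(2).tolist())
```

```text
t 11.75 tcp [0.6423 0.0888 0.1072] grasp [0.6426 0.0889 0.0532] yaw 0.107 zdown [ 0.006  0.001 -1.   ] F [ 6.4 -0.1 -2.7] w 0.0233
from pivot 0.08374500267900897 0.0016142406611284368
[-0.1, -0.05, 0.0, 0.05, 0.1, 0.15, 0.2, 0.25, 0.3, 0.35, 0.4, 0.45, 0.5, 0.55, 0.6, 0.65, 0.7, 0.75, 0.8, 0.85, 0.9, 0.95, 1.0, 1.05, 1.1, 1.15]
[[0.0, -0.03, 0.42], [0.0, -0.01, 0.42], [-0.0, 0.01, 0.42], [-0.0, 0.03, 0.42], [-0.01, 0.05, 0.42], [-0.01, 0.07, 0.42], [-0.01, 0.09, 0.41], [-0.01, 0.11, 0.41], [-0.01, 0.13, 0.4], [-0.02, 0.15, 0.4], [-0.02, 0.17, 0.39], [-0.02, 0.19, 0.38], [-0.02, 0.21, 0.37], [-0.02, 0.23, 0.36], [-0.03, 0.25, 0.34], [-0.03, 0.26, 0.33], [-0.03, 0.28, 0.32], [-0.03, 0.3, 0.3], [-0.03, 0.31, 0.29], [-0.03, 0.32, 0.27], [-0.04, 0.34, 0.26], [-0.04, 0.35, 0.24], [-0.04, 0.36, 0.22], [-0.04, 0.37, 0.2], [-0.04, 0.38, 0.18]]
```

>>> jog_arm:
  plan:
    - [[0.2, 0, 0.8], 0]
    - [[0, 0, 0.85], 0]
    - [[0, 0.1, 0.85], 0]
    - [[0, 0.2, 0.8], 0]
    - [[0, 0.25, 0.8], 0]
    - [[0, 0.35, 0.75], 0]
    - [[-0.1, 0.4, 0.75], 0]
    - [[0, 0.5, 0.65], 0]
    - [[0, 0.55, 0.6], 0]
    - [[-0.1, 0.6, 0.55], 0]
    - [[0, 0, 0], 0]

```text
clock: 12.85
tcp_pos: [0.6396, 0.118, 0.181]
orientation: [2.099, 2.337, -0.002]
contact_force: [-0.5, -5.4, 1.9]
grip_width: 0.0233
```

Run:
```python
from h import *
o=st()
g=o["tcp_pos"][:2];h=np.array([.5891,.0065]);X=np.array([.1058,-.9944]);Y=np.array([.9944,.1058]);p=h-.16*X+.06*Y
print("from pivot",(g-p)@X,(g-p)@Y,"elev by x",np.arccos((g-p)@X/.085))
a=grab_frame('scene')[60:260,180:400,::-1];b=grab_frame('top')[100:300,130:350,::-1]
cv2.imwrite('pics/c4.png',cv2.resize(np.hstack([a,b]),(792,360),interpolation=cv2.INTER_CUBIC))
```

```text
t 12.85 tcp [0.6396 0.118  0.181 ] grasp [0.6395 0.118  0.127 ] yaw 0.107 zdown [-0.    -0.001 -1.   ] F [-0.5 -5.4  1.9] w 0.0233
from pivot 0.05442268568970242 0.0019831765993125745 elev by x 0.8759506668325684
```

View pics/c4.png

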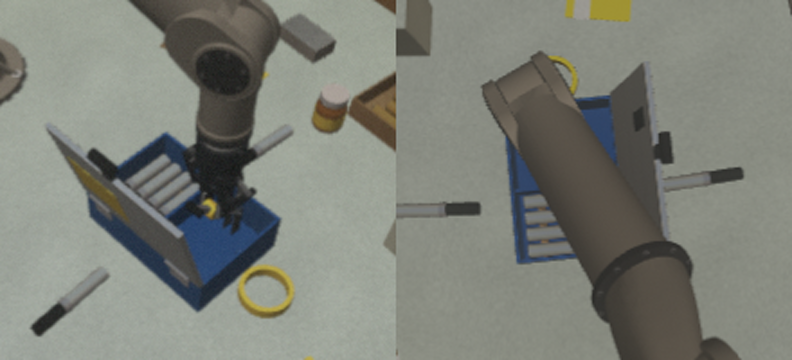

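Side view: the stay is gripped and raised to about 50°. Past about 60° its tip would hit the gripper's body, so I let go here and push the cross-tip to the stop with closed fingers.

>>> jog_arm:
  plan:
    - [[0, 0, 0], 0]
    - [[0, 0, 0], 0]
    - [[0, 0, 0], 0]
    - [[0, 0, 1.5], 0]
    - [[0, 0, 3], 0]
    - [[0, 0, 3], 0]
    - [[0, 0, 3], 0]
    - [[0.2, -2, 0.5], 0]
    - [[0.2, -2.5, 0], 0]
    - [[0.2, -2.5, 0], 0]
    - [[0, -0.5, 0], 0]
    - [[0, 0, 0], 0]
  hand: 5

```text
clock: 14.15
tcp_pos: [0.646, 0.0423, 0.2906]
orientation: [2.102, 2.335, 0.001]
contact_force: [0.1, 0.5, 0.9]
grip_width: 0.0499
```

>>> jog_arm:
  plan:
    - [[0, 0, 0], 0]
    - [[0, 0, 0], 0]
    - [[0, 0, 0], 0]
    - [[0, 0, 0], 0]
    - [[0, 0, 0], 0]
  hand: 0

```text
clock: 14.65
tcp_pos: [0.6458, 0.0435, 0.2899]
orientation: [-2.099, -2.338, -0.0]
contact_force: [-0.0, 0.6, 0.8]
grip_width: -0.0001
```

```bash
python3 -c "
from h import *
st()"
```

```text
t 14.65 tcp [0.6458 0.0435 0.2899] grasp [0.6458 0.0435 0.2359] yaw 0.108 zdown [-0.  0. -1.] F [-0.   0.6  0.8] w -0.0001
```

>>> jog_arm:
  plan:
    - [[0, 0, -2], 0]
    - [[0, 0, -2], 0]
    - [[0, 0, -1.7], 0]
    - [[0, 0, 0], 0]
    - [[-0.1, 0.8, 0], 0]
    - [[-0.1, 0.8, 0], 0]
    - [[-0.1, 0.8, 0], 0]
    - [[-0.1, 0.8, 0], 0]
    - [[0, 0.8, 0], 0]
    - [[-0.1, 0.5, 0], 0]
    - [[0, 0, 0], 0]

```text
clock: 15.75
tcp_pos: [0.6406, 0.0895, 0.233]
orientation: [-2.097, -2.339, -0.001]
contact_force: [-0.3, -0.5, -0.3]
grip_width: 0.0
```

>>> jog_arm:
  plan:
    - [[-0.1, 0.3, 0], 0]
    - [[0, 0.3, 0], 0]
    - [[0, 0.3, 0], 0]
    - [[0, 0, 0], 0]

```text
clock: 16.15
tcp_pos: [0.6399, 0.0976, 0.2329]
orientation: [-2.099, -2.337, -0.001]
contact_force: [-0.1, -0.5, 0.7]
grip_width: -0.0005
```

```bash
python3 -c "
from h import *
st()"
```

```text
t 16.15 tcp [0.6399 0.0976 0.2329] grasp [0.6399 0.0976 0.1789] yaw 0.107 zdown [ 0.  0. -1.] F [-0.1 -0.5  0.7] w -0.0005
```

>>> jog_arm:
  plan:
    - [[0, 0.2, 0], 0]
    - [[0, 0.2, 0], 0]
    - [[0, 0, 0], 0]
    - [[0, 0, 0], 0]

```text
clock: 16.55
tcp_pos: [0.6399, 0.1011, 0.2329]
orientation: [-2.099, -2.337, 0.0]
contact_force: [-1.2, -0.1, -0.2]
grip_width: -0.0003
```

>>> jog_arm:
  plan:
    - [[0, 0.2, 0], 0]
    - [[0, 0.2, 0], 0]
    - [[0, 0, 0], 0]
    - [[0, 0, 0], 0]

```text
clock: 16.95
tcp_pos: [0.6399, 0.1052, 0.2329]
orientation: [-2.099, -2.337, -0.0]
contact_force: [-0.5, 0.8, -0.4]
grip_width: 0.0001
```

Run:
```python
from h import *
st()
a=grab_frame('scene')[130:230,240:360,::-1]
cv2.imwrite('pics/c5.png',cv2.resize(a,(720,600),interpolation=cv2.INTER_CUBIC))
```

```text
t 16.95 tcp [0.6399 0.1052 0.2329] grasp [0.6399 0.1052 0.1789] yaw 0.107 zdown [ 0.  0. -1.] F [-0.5  0.8 -0.4] w 0.0001
```

View pics/c5.png

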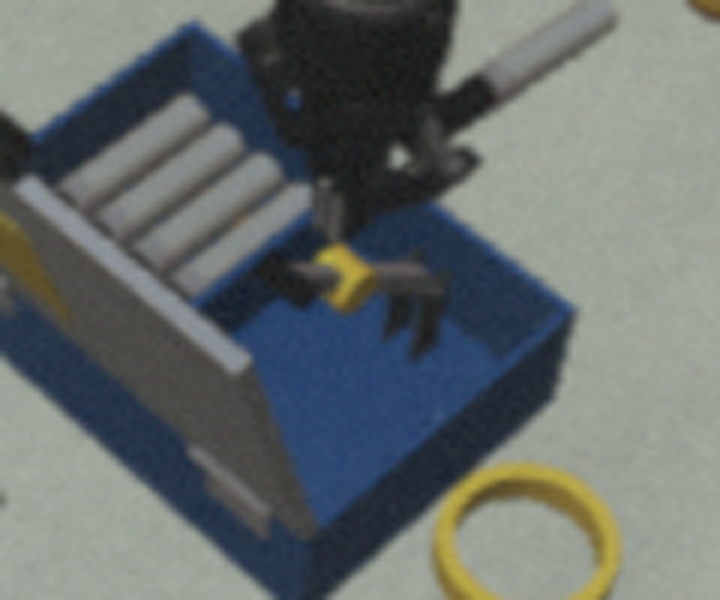

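Run:
```python
from h import *
h=np.array([.5891,.0065]);X=np.array([.1058,-.9944]);Y=np.array([.9944,.1058]);p=h-.16*X+.06*Y
for e in np.arange(-.2,1.2,.1):
    f=lambda r:np.r_[p+X*r*np.cos(e),.06+r*np.sin(e)]
    print(round(e,2),*((proj("scene",f(r))[0]-[240,130])*6 for r in (.085,.14)))
print((proj("scene",np.r_[p,.06])[0]-[240,130])*6)
```

```text
-0.2 [298.8581876  391.03068408] [221.0602494  465.31520297]
-0.1 [298.00416738 382.93719783] [218.80388506 452.5847405 ]
0.0 [298.35288228 373.67475117] [218.56422013 437.76977269]
0.1 [299.92303604 363.32188053] [220.40735009 420.97403156]
0.2 [302.71927091 351.97309204] [224.37475581 402.33461009]
0.3 [306.73118503 339.73845205] [230.47995521 382.02266541]
0.4 [311.93258868 326.7427875 ] [238.70556565 360.2431416 ]
0.5 [318.28105452 313.12447545] [249.00098059 337.23337013]
0.6 [325.71780976 299.03381756] [261.28085895 313.26045308]
0.7 [334.16800787 284.63101436] [275.42460391 288.61739692]
0.8 [343.54140351 270.08377461] [291.27696857 263.61803977]
0.9 [353.73343714 255.56461525] [308.64986961 238.590897  ]
1.0 [364.62671721 241.24792597] [327.32542125 213.87213118]
1.1 [376.09286837 227.30688861] [347.0601244  189.79792524]
[416.16625069 279.06278145]
```

The stay is at about 0.77 elevation: the fingertips rode over the tip and pressed it slightly down. I'll back off and push again lower.

>>> jog_arm:
  plan:
    - [[0, 0, 2], 0]
    - [[0, 0, 2.5], 0]
    - [[0.1, -2, 0.5], 0]
    - [[0.2, -2.5, 0], 0]
    - [[0.3, -2, 0], 0]
    - [[0, -0.7, 0], 0]
    - [[0, 0, -2], 0]
    - [[0, 0, -3], 0]
    - [[0, 0, -2.1], 0]
    - [[0, 0, 0], 0]
    - [[0, 0, 0], 0]

```text
clock: 18.1
tcp_pos: [0.6459, 0.0339, 0.2122]
orientation: [-2.098, -2.337, -0.0]
contact_force: [-0.3, -0.2, 0.4]
grip_width: 0.0003
```

>>> jog_arm:
  plan:
    - [[-0.1, 0.8, 0], 0]
    - [[-0.1, 0.8, 0], 0]
    - [[-0.1, 0.8, 0], 0]
    - [[-0.1, 0.8, 0], 0]
    - [[0, 0.8, 0], 0]
    - [[-0.1, 0.8, 0], 0]
    - [[-0.1, 0.8, 0], 0]
    - [[0, 0.4, 0], 0]
    - [[0, 0, 0], 0]
    - [[0, 0, 0], 0]

```text
clock: 19.1
tcp_pos: [0.6395, 0.0941, 0.2118]
orientation: [-2.097, -2.338, -0.0]
contact_force: [0.2, 0.2, -0.2]
grip_width: 0.0
```

>>> jog_arm:
  plan:
    - [[0, 0.2, 0], 0]
    - [[0, 0.2, 0], 0]
    - [[0, 0, 0], 0]
    - [[0, 0, 0], 0]

```text
clock: 19.5
tcp_pos: [0.6398, 0.0958, 0.2114]
orientation: [2.101, 2.336, -0.003]
contact_force: [0.2, -4.8, -1.2]
grip_width: -0.0
```

>>> jog_arm:
  plan:
    - [[0, 0.2, 0], 0]
    - [[0, 0, 0], 0]
    - [[0, 0, 0], 0]

```text
clock: 19.8
tcp_pos: [0.6399, 0.0962, 0.2114]
orientation: [2.101, 2.334, -0.005]
contact_force: [-0.8, -8.2, -0.1]
grip_width: -0.0002
```

>>> jog_arm:
  plan:
    - [[0, -1, 0], 0]
    - [[0, -2, 1], 0]
    - [[0, -1, 3], 0]
    - [[0, 0, 4], 0]
    - [[0, 0, 4], 0]
    - [[0, 0, 4], 0]
    - [[0, 0, 3], 0]
    - [[0, 0, 0], 0]
  hand: 7

```text
clock: 20.6
tcp_pos: [0.6413, 0.0609, 0.4077]
orientation: [2.095, 2.335, 0.014]
contact_force: [1.1, 1.1, 0.7]
grip_width: 0.07
```

Run:
```python
from h import *
st()
im=grab_frame('scene')[:,:,::-1];cv2.imwrite("pics/scene6.png",im)
cv2.imwrite('pics/c6.png',cv2.resize(im[130:230,240:360],(720,600),interpolation=cv2.INTER_CUBIC))
hsv=cv2.cvtColor(np.ascontiguousarray(im),cv2.COLOR_BGR2HSV);m=cv2.inRange(hsv,(20,100,60),(35,255,255));m[:150]=0;m[200:]=0;m[:,:285]=0;m[:,:]*=(np.arange(512)<320)[None].astype(np.uint8)
n,l,s,c=cv2.connectedComponentsWithStats(m);print(s[1:],(c[1:]-[240,130])*6)
```

```text
t 20.6 tcp [0.6413 0.0609 0.4077] grasp [0.6418 0.0611 0.3537] yaw 0.108 zdown [ 0.009  0.003 -1.   ] F [1.1 1.1 0.7] w 0.07
[[298 162  12  10  67]] [[383.91044776 221.73134328]]
```

View pics/c6.png

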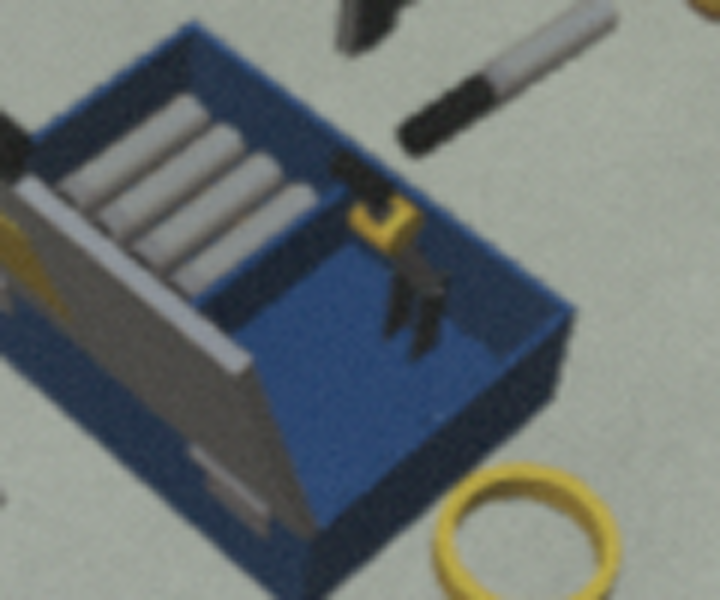

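The stay is fully up: the disc is at (384,222) and the model predicts about (382,220) for 1.15 rad. Back to the handle now.

>>> jog_arm:
  plan:
    - [[0, 0, 2], 0]
    - [[-0.4, -2, 0.5], 0]
    - [[-0.8, -2.5, 0], 0]
    - [[-1, -2.5, 0], 0]
    - [[-1, -2.5, 0], 0]
    - [[-1, -2, 0], 0]
    - [[-0.2, -0.5, 0], 0]
    - [[0, 0, 0], 0]
    - [[0, 0, 0], 0]

```text
clock: 21.55
tcp_pos: [0.5962, -0.0593, 0.4265]
orientation: [-2.097, -2.338, -0.001]
contact_force: [-0.4, 0.7, -0.0]
grip_width: 0.0698
```

```bash
python3 -c "
from h import *
print(st()['joints'])"
```

```text
t 21.55 tcp [ 0.5962 -0.0593  0.4265] grasp [ 0.5961 -0.0592  0.3725] yaw 0.109 zdown [-0.     0.001 -1.   ] F [-0.4  0.7 -0. ] w 0.0698
[ 0.38786147  0.30658412 -0.50501978  1.55606964  0.15000209  1.31817303
 -0.02608659]
```

>>> jog_arm:
  plan:
    - [[0.1, 0, -1.5], 0]
    - [[0, 0, -2], 0]
    - [[0, 0, -1.5], 0]
    - [[0, 0, -0.9], 0]
    - [[0, 0, 0], 0]

```text
clock: 22.05
tcp_pos: [0.5964, -0.0606, 0.366]
orientation: [-2.097, -2.336, 0.003]
contact_force: [-0.5, -0.0, -0.1]
grip_width: 0.0699
```

>>> jog_arm:
  plan:
    - [[0, 0, 0], 0]
    - [[0, 0, 0], 0]
    - [[0, 0, 0], 0]
    - [[0, 0, 0], 0]
    - [[0, 0, 0], 0]
  hand: 3
  grip_force: 40

```text
clock: 22.55
tcp_pos: [0.5988, -0.0606, 0.3695]
orientation: [2.096, 2.334, 0.007]
contact_force: [6.9, 0.4, -2.6]
grip_width: 0.0429
```

Run:
```python
from h import *
ang()
X=np.array([.1058,-.9944]);r=.235
ts=np.linspace(1.85,.85,26)
P=np.c_[-(X[0])*r*np.cos(ts),-(X[1])*r*np.cos(ts),r*np.sin(ts)]*100
print((np.diff(P,axis=0)).round(2).tolist())
```

```text
t 22.55 tcp [ 0.5988 -0.0606  0.3695] grasp [ 0.5992 -0.0605  0.3155] yaw 0.107 zdown [ 0.006  0.001 -1.   ] F [ 6.9  0.4 -2.6] w 0.0429
r,th 0.24028502685550288 1.8564412514104873 along 0.0025783344574156057
[[-0.1, 0.9, 0.24], [-0.1, 0.91, 0.2], [-0.1, 0.92, 0.17], [-0.1, 0.93, 0.13], [-0.1, 0.93, 0.09], [-0.1, 0.93, 0.06], [-0.1, 0.93, 0.02], [-0.1, 0.93, -0.02], [-0.1, 0.93, -0.06], [-0.1, 0.93, -0.09], [-0.1, 0.93, -0.13], [-0.1, 0.92, -0.17], [-0.1, 0.91, -0.21], [-0.1, 0.9, -0.24], [-0.09, 0.89, -0.28], [-0.09, 0.88, -0.31], [-0.09, 0.87, -0.35], [-0.09, 0.85, -0.38], [-0.09, 0.84, -0.42], [-0.09, 0.82, -0.45], [-0.09, 0.8, -0.48], [-0.08, 0.78, -0.52], [-0.08, 0.76, -0.55], [-0.08, 0.74, -0.58], [-0.08, 0.71, -0.61]]
```

>>> jog_arm:
  plan:
    - [[0.1, 0.9, 0.2], 0]
    - [[-0.1, 0.9, 0.2], 0]
    - [[-0.1, 0.9, 0.15], 0]
    - [[-0.1, 0.95, 0.15], 0]
    - [[-0.1, 0.95, 0.1], 0]
    - [[-0.1, 0.9, 0.05], 0]
    - [[-0.1, 0.95, 0], 0]
    - [[-0.1, 0.9, 0], 0]
    - [[-0.1, 0.95, -0.05], 0]
    - [[-0.1, 0.9, -0.1], 0]
    - [[-0.1, 0.95, -0.15], 0]
    - [[-0.1, 0.9, -0.15], 0]

```text
clock: 23.75
tcp_pos: [0.5866, 0.0512, 0.3736]
orientation: [2.098, 2.337, 0.002]
contact_force: [-2.3, -0.7, 5.4]
grip_width: 0.0428
```

```bash
python3 -c "
from h import *
ang()"
```

```text
t 23.75 tcp [0.5866 0.0512 0.3736] grasp [0.5867 0.0512 0.3196] yaw 0.108 zdown [ 0.002  0.    -1.   ] F [-2.3 -0.7  5.4] w 0.0428
r,th 0.2388703723315365 1.3824736459847846 along 0.002251368139833572
```

>>> jog_arm:
  plan:
    - [[-0.1, 0.9, -0.2], 0]
    - [[-0.1, 0.9, -0.25], 0]
    - [[-0.1, 0.9, -0.3], 0]
    - [[-0.1, 0.9, -0.3], 0]
    - [[-0.1, 0.85, -0.35], 0]
    - [[-0.1, 0.85, -0.4], 0]
    - [[-0.1, 0.85, -0.4], 0]
    - [[-0.1, 0.8, -0.45], 0]
    - [[-0.05, 0.8, -0.5], 0]
    - [[-0.1, 0.8, -0.5], 0]
    - [[0, 0, 0], 0]

```text
clock: 24.85
tcp_pos: [0.5766, 0.1391, 0.3367]
orientation: [-2.094, -2.34, -0.005]
contact_force: [-2.4, 4.0, 7.2]
grip_width: 0.0432
```

```bash
python3 -c "
from h import *
ang()"
```

```text
t 24.85 tcp [0.5766 0.1391 0.3367] grasp [0.5767 0.1392 0.2827] yaw 0.111 zdown [ 0.001  0.003 -1.   ] F [-2.4  4.   7.2] w 0.0432
r,th 0.23831197470713017 0.9780418651146849 along 0.0016343051895211292
```

>>> jog_arm:
  plan:
    - [[0, 0.45, -0.2], 0]
    - [[-0.1, 0.45, -0.2], 0]
    - [[0, 0.4, -0.25], 0]
    - [[-0.1, 0.4, -0.25], 0]
    - [[0, 0, 0], 0]
    - [[0, 0, 0], 0]

```text
clock: 25.45
tcp_pos: [0.5752, 0.1529, 0.3267]
orientation: [-2.098, -2.337, -0.001]
contact_force: [-2.7, 3.2, 6.0]
grip_width: 0.0432
```

```bash
python3 -c "
from h import *
ang()"
```

```text
t 25.45 tcp [0.5752 0.1529 0.3267] grasp [0.5752 0.153  0.2727] yaw 0.108 zdown [-0.     0.001 -1.   ] F [-2.7  3.2  6. ] w 0.0432
r,th 0.23847314357728427 0.9061877316757229 along 0.0016452676148838886
```

>>> jog_arm:
  plan:
    - [[0, 0.2, -0.15], 0]
    - [[0, 0.2, -0.15], 0]
    - [[0, 0, 0], 0]
    - [[0, 0, 0], 0]

```text
clock: 25.85
tcp_pos: [0.5748, 0.1568, 0.3236]
orientation: [-2.098, -2.337, 0.0]
contact_force: [-4.8, 3.5, 5.7]
grip_width: 0.0434
```

>>> jog_arm:
  plan:
    - [[0, 0.2, -0.15], 0]
    - [[0, 0.2, -0.15], 0]
    - [[0, 0, 0], 0]
    - [[0, 0, 0], 0]

```text
clock: 26.25
tcp_pos: [0.5745, 0.1607, 0.3203]
orientation: [-2.097, -2.336, 0.001]
contact_force: [-5.4, 3.5, 5.3]
grip_width: 0.043
```

```bash
python3 -c "
from h import *
ang()"
```

```text
t 26.25 tcp [0.5745 0.1607 0.3203] grasp [0.5743 0.1608 0.2663] yaw 0.108 zdown [-0.002  0.001 -1.   ] F [-5.4  3.5  5.3] w 0.043
r,th 0.23850606818193887 0.8637972263219509 along 0.0017587276932472132
```

>>> jog_arm:
  plan:
    - [[-0.1, 0.2, -0.15], 0]
    - [[0, 0, 0], 0]
    - [[0, 0, 0], 0]

```text
clock: 26.55
tcp_pos: [0.5742, 0.1617, 0.3195]
orientation: [2.1, 2.337, -0.001]
contact_force: [-5.5, 0.8, 8.3]
grip_width: 0.0432
```

>>> jog_arm:
  plan:
    - [[0, 0.2, -0.15], 0]
    - [[0, 0, 0], 0]
    - [[0, 0, 0], 0]

```text
clock: 26.85
tcp_pos: [0.5742, 0.1623, 0.3192]
orientation: [2.1, 2.334, -0.004]
contact_force: [-9.3, -4.6, 18.6]
grip_width: 0.0432
```

Run:
```python
from h import *
ang()
im=grab_frame('scene')[:,:,::-1]
cv2.imwrite('pics/c7.png',cv2.resize(im[110:230,230:360],(780,600),interpolation=cv2.INTER_CUBIC))
```

```text
t 26.85 tcp [0.5742 0.1623 0.3192] grasp [0.5742 0.1621 0.2652] yaw 0.106 zdown [-0.    -0.003 -1.   ] F [-9.3 -4.6 18.6] w 0.0432
r,th 0.23864882069564056 0.8558119382699306 along 0.0017037224112337731
```

View pics/c7.png

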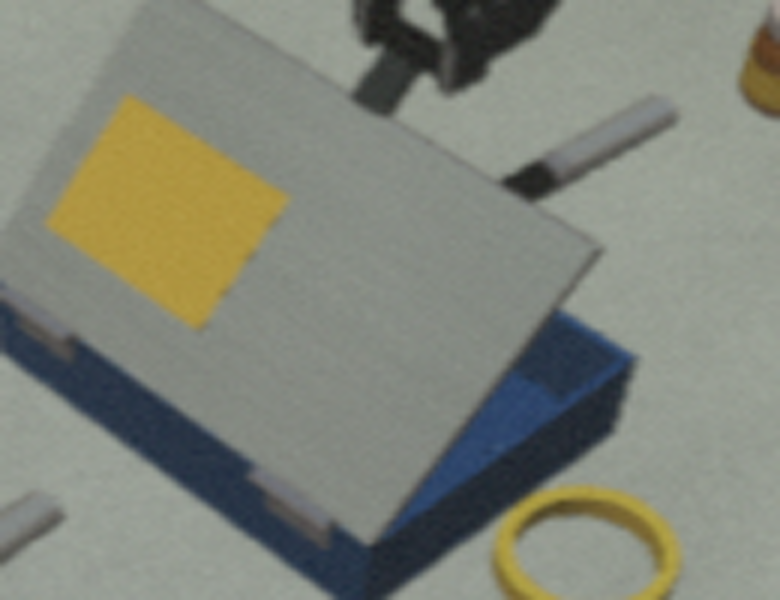

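The lid rests on the stay's tip: the force rose sharply at a reading of about 0.856. I ease the press by one step, let go and rise.

>>> jog_arm:
  plan:
    - [[0.1, -0.2, 0.1], 0]
    - [[0, 0, 0], 0]
    - [[0, 0, 0], 0]

```text
clock: 27.2
tcp_pos: [0.5744, 0.1619, 0.3194]
orientation: [-2.099, -2.337, 0.003]
contact_force: [-9.3, -0.1, 12.4]
grip_width: 0.0434
```

>>> jog_arm:
  plan:
    - [[0, 0, 0], 0]
    - [[0, 0, 0], 0]
    - [[0, 0, 0], 0]
    - [[0, 0, 0], 0]
    - [[0, 0, 0], 0]
  hand: 7

```text
clock: 27.7
tcp_pos: [0.5755, 0.1618, 0.3181]
orientation: [-2.1, -2.337, 0.0]
contact_force: [0.3, -0.3, -0.1]
grip_width: 0.0695
```

>>> jog_arm:
  plan:
    - [[0, 0, 1], 0]
    - [[0, 0, 2], 0]
    - [[0, 0, 4], 0]
    - [[0, 0, 4], 0]
    - [[0, 0, 4], 0]
    - [[-1, 3, 2], 0]
    - [[-1, 4, 0], 0]
    - [[-1, 4, 0], 0]
    - [[-1, 4, 0], 0]
    - [[0, 3, 0], 0]
    - [[0, 0, 0], 0]
    - [[0, 0, 0], 0]

```text
clock: 28.9
tcp_pos: [0.5352, 0.3425, 0.4888]
orientation: [2.098, 2.338, 0.0]
contact_force: [0.5, -0.2, 0.2]
grip_width: 0.0696
```

Run:
```python
from h import *
st()
im=grab_frame('scene')[:,:,::-1];t=grab_frame('top')[:,:,::-1];cv2.imwrite('pics/top8.png',t)
cv2.imwrite('pics/c8.png',np.hstack([cv2.resize(im[90:250,190:380],(400,337)),cv2.resize(t[100:260,100:290],(400,337))]))
X=np.array([.1058,-.9944]);h=np.array([.5891,.0065])
for th in (.8,.84,.87,.9): print(th,proj("top",np.r_[h-X*.235*np.cos(th),.085+.235*np.sin(th)]))
```

```text
t 28.9 tcp [0.5352 0.3425 0.4888] grasp [0.5352 0.3425 0.4348] yaw 0.108 zdown [ 0.  0. -1.] F [ 0.5 -0.2  0.2] w 0.0696
0.8 [[192.72121932 194.10866774]]
0.84 [[194.94915615 193.55698552]]
0.87 [[196.7092044  193.14141094]]
0.9 [[198.54411256 192.7248734 ]]
```

View pics/c8.png

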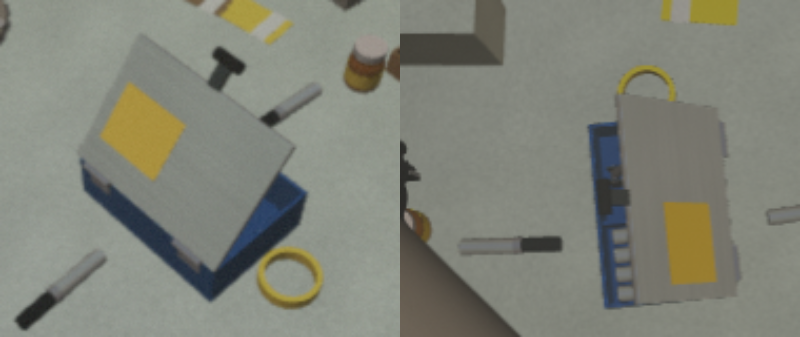

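The lid is propped. The handle at (603,196) in the crop is top pixel (196.4,193.1), which gives 0.87 rad. One check on the bystanders, then I hand in.

Run:
```python
from h import *
a=cv2.imread("pics/top0.png");b=np.ascontiguousarray(grab_frame("top")[:,:,::-1])
for n,(x0,y0,x1,y1) in dict(brush_a=(125,205,178,226),brush_b=(270,188,328,212),tape=(200,128,235,150),tin=(380,165,420,200),dust=(380,215,428,270),jar=(88,195,120,222)).items():
    r=lambda i:cv2.cvtColor(i[y0:y1,x0:x1],cv2.COLOR_BGR2GRAY).astype(np.float32)
    print(n,np.round(cv2.phaseCorrelate(r(a),r(b),cv2.createHanningWindow((x1-x0,y1-y0),cv2.CV_32F)),2) if 0 else cv2.phaseCorrelate(r(a),r(b)), np.abs(r(a)-r(b)).mean().round(1))
hand_in();st()
```

```text
brush_a ((0.9668604899802631, 0.143467800328704), 0.6936768679707138) 7.3
brush_b ((0.08370986043260231, 0.040342278906990714), 1.000695045457946) 7.6
tape ((0.1855383173990468, -0.1753456778446978), 0.9169496668985596) 7.7
tin ((0.023078221937595345, 0.006018916665269103), 0.9959460193705227) 6.7
dust ((-0.009553761438134245, -0.0735857362335075), 1.0025483182734913) 7.5
jar ((1.0778168503361822, 0.0017278426815856562), 0.17649419053837104) 31.3
the job is handed in; nothing more can be done
the job is handed in; nothing more can be done
```

The job is handed in, and my last look showed the lid propped half open on the stay. I swung the lid right back until it rested open by itself. I then raised the stay to its stop and lowered the lid by its handle onto the stay's tip before letting go.

**Last checks:**
- **Lid:** after release, the handle in the top view matched a lid angle of about 0.87. The hand reading at contact was 0.856. The gripper was clear and the wrist force was about 0. The clock was about 29 s of the 72 s allowed.
- **Stay:** it was at its stop, with the push force rising to about 8 N and the disc within 2 px (in a 6x enlarged crop) of where it should be at full height. My first push slid over the tip and pressed the stay slightly down, so I repeated it lower, before touching the lid again.
- **Brush B, tape, tin and dust brush:** shifts of under 0.3 px between the first and last top pictures.
- **Brush A and jar:** these two checks were not clean. Both read a shift of about 1 px (about 3 mm) with poor matches. The arm partly hid the jar, and the lid's handle, which lay beside brush A's crop in the first picture, had moved. I saw no contact with either and both look in place, but I did not confirm it.

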